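# Lock the stem of a silver offering stand with its jam nut

## Task

Slide the big open-ended spanner onto the lower nut of the silver stand without forcing it, and leave it lying there with its handle on the wooden ledge so that the upright stop can hold it. Then tighten the tall jam nut above it clockwise down against the lower nut until it goes no further, to about 1.2 N m and never above 2 N m, with the spanner braced on the stop, so that the lower nut keeps its setting (it may only follow the few degrees until the spanner meets the stop). Leave the spanner on the nut and the other things on the table alone.

Things in the scene. Friction and masses are not known exactly. Their poses are not given: they have to be found in the camera images.
- board: Wooden assembly board fixed to the table, 130 (x) x 300 (y) x 18 mm, from y = -220 to +80 mm. Origin on the stand's stem axis at table height, z up. Fixed on it: the silvered round stand foot with its upright stem (24 mm diameter, top 110 mm above the table), two steel hex nuts on the stem, a wooden ledge and the stop.
- collar (a point): Centre of the flat collar on top of the stand foot, on the stem axis, radius 36 mm, 60 mm above the table. The spanner's jaw lies on it. Frame as the board's.
- ledge (a point): Centre of the top of the wooden ledge, 60 mm above the table, level with the collar, 80 (x) x 40 (y) mm, 180 mm from the stem axis along the board's -y. The spanner's handle comes to lie on it. Frame as the board's.
- stop: Wooden upright stop, 16 (x) x 40 (y) x 68 mm, on the board's -x side of the ledge, rising 26 mm above it. Turning the nuts clockwise swings the spanner's handle against it. Origin at the centre of its underside, 18 mm above the table. It bears the torque about 0.18 m from the stem axis (1.2 N m is about 6.7 N).
- stop_face (a point): Middle of the stop's face towards the handle (facing the board's +x), 10 mm above the ledge, 20 mm to the -x side of the stem axis, 180 mm along the board's -y. The 20 mm wide handle is about 3 to 17 mm from it when the spanner is put on the nut, depending on how the nut stands.
- lower_mid (a point): Centre of the lower hex nut: 36 mm across flats, 41.6 over corners, from 60 to 74 mm above the table. The frame turns with it: flats face +x and -x (and every 60 degrees), corners lie on +y and -y. At the start its axes are within 0.04 rad of the board's: the spanner goes on with its handle along this frame's -y, jaw opening along +y.
- lower_edge (a point): A corner of the lower nut, 20.8 mm from the axis at half height.
- lower_nut (a joint): Turn of the lower nut on the stem, rad, growing clockwise seen from above. It turns with light friction (0.12 N m), so it follows the jam nut unless held; it must stay within 0.45 rad of its start.
- jam_top (a point): Centre of the top face of the jam nut: a tall steel hex nut, 36 mm across flats, 26 mm tall, from 75 to 101 mm above the table, on the same axis. Flats face its frame's +x and -x and every 60 degrees from there. 9 mm of stem sticks out above it.
- jam_nut (a joint): Turn of the jam nut relative to the lower nut, rad, growing clockwise seen from above (tightening). It starts loose at 0.25 to 0.7, needs 0.35 to 0.56 N m to turn, stays where it is left, and comes up hard against the lower nut at 1.3.
- spanner: Big steel open-ended spanner, 10 mm thick, lying flat, 0.3 to 0.45 kg. Origin at the middle of the jaw opening, on the underside. The jaw opens to +x: gap 37.5 mm (along y), slightly flared mouth, prongs to about 21 mm ahead of the origin, throat 23 mm behind it, 62 mm wide outside. Handle straight, 20 mm wide, to 215 mm along -x. Fits the nuts.
- jaw (a point): Middle of the big spanner's jaw opening, at half its thickness (5 mm above its underside).
- handle (a point): Grasp point on the big spanner's handle, 70 mm behind the jaw middle, at half its thickness.
- small_spanner: Bystander: a smaller open-ended spanner of the same steel (jaw gap 22 mm, 170 mm long overall, 8 mm thick), too small for the nuts. Leave it.
- tray: Bystander: round silvered dish, 200 mm across, 30 mm high.
- cup: Bystander: metal cup, 72 mm across, 75 mm high.
- notebook: Bystander: closed notebook, 80 x 120 x 14 mm.
Mind the look-alikes: they are no part of the job. What is shaped like the spanner but green or yellow is not meant.

How it is judged:
By the outcome, as a careful person would: the job done as asked, in the order asked, and still so for the second after the job is handed in, with the robot touching nothing.
It also fails if it takes over 61 s, if anything falls off the work surface, if the arm or the gripper's body presses on something with over 40 N, if the wrist force passes 120 N, or if a joint passes its speed limit or range.

## Robot

A 7-joint arm with a two-finger parallel gripper is mounted at the origin on the work surface. World frame = base frame: x ahead of the robot, y to its left, z up, the work surface at z = 0. Lengths are in m, angles in rad, forces in N, time in s.
With the tool pointing down it reaches from about 0.4 to 0.85 m from the base axis. Payload 4.5 kg.
Tool frame: the origin (TCP) lies on the mounting face of the last link; the fingertips stand 166 mm ahead of it and the grasp point (between the pads) lies 147 mm ahead of it; z points along the fingers, y is the line along which they close (so a half turn about z gives the same grasp; the last joint's range is limited). The gripper opens to 88 mm and grips with 3 to 60 N. Pads are 18 mm wide; open, the fingers measure 123 mm over their backs; the gripper's body (75 mm by 187 mm) begins 45 mm behind the grasp point.
Start: joints at [1.224, 0.689, -0.195, 1.565, 0.157, 0.902, -0.215], TCP at [0.232, -0.58, 0.405] pointing down, gripper open.
Joint ranges: [-3.01, 3.01], [-0.46, 2.08], [-1.47, 1.51], [0.13, 2.56], [-1, 4.14], [0.04, 2.09], [-2.66, 2.66]. Speed limits (rad/s): [2.57, 2.57, 3.14, 3.14, 3.14, 3.14, 3.14].

## Interface

Orientations are given as a unit quaternion [x, y, z, w].
In Python, from plant import r, snapshot gives the robot as it stands. The module is installed in compiled form; this text tells all that it offers.
- The arm moves only by the tool move_arm, never from a script. Its argument "rows" is a list of rows, each a list of 5 numbers: the shift along the tool's x, y, z in m, then the turn about the tool's z in rad, then the finger opening in m, from 0 to 0.0881. In form: [[dx, dy, dz, spin, claw], ...]. A call has 1 to 10 rows; each row shifts and turns the commanded pose from where the row before left it, along the tool's axes as they then stand; what a row does not reach is not made up. A row lasts 1/12 s, in which the tool goes at most 41.7 mm and 7.16 degrees, less where a joint would pass 70% of its speed; a pose out of reach is approached as far as the arm can. A call with a gripper value outside its range is refused whole. The fingers move at their own pace and stop on an object; "newtons" is the grip in N (left out, the last holds). Time passes only in rows, so rows that do not move let the fingers close. It gives the time, the measured TCP pose, the force, the opening and the grip force at its end, in the units of the state.
- r.get_state(): the state, without advancing time (a new reading comes with each control period).
- snapshot(name): name is "side" or "top"; returns a dict with "color" (420x560x3 uint8, red, green, blue), "depth" (420x560 float32, m along the optical axis (not along the pixel's ray), 0 where there is no reading), "mtx" (3x3 intrinsics, pixels), "eye" and "orientation" of the camera in the world. Camera axes: x right, y up, looking along -z (the intrinsics and any distortion apply to the point x, -y, -z); pixel columns grow to the right and rows downward; lengths in m; the calibration is good to about 2 mm. A picture is of the moment at which its call begins.
- r.finish_job(): hands the job in; it is judged then, once.
The state is a dict: "clock": time; "q": joint angles; "qd": joint speeds; "joint_torque": joint torques, N m; "tool_pos": TCP position; "eef_rot": TCP orientation; "contact_force": force on the tool from outside, world axes, zero at the start; "moment": the same for the moment, N m; "opening": opening from 0.0 (shut) to 1.0 (fully open); "finger_force": force on a finger pad.
Only numpy, scipy, OpenCV 4.12 (cv2) and the standard library are available. Lean on these libraries where they do the work, as an engineer would, in place of code of your own. Each camera call takes 0.05 s, during which the arm holds its last target. There are 200 camera calls.

## Working session

There is one attempt and no reset: what is moved stays moved. The work goes in short steps, Python scripts to look and compute and a tool call to move; the robot and the scene stay as the last step left them, time stands still between calls to the robot, and variables do not carry over. Pictures are saved under pics/ and viewed, at most 11 in all, crops included, and the job is handed in when it is done.

Besides the shell and the picture viewer there is one more tool, called after ">>>" as name([rows], argument=value, ...), one row to a line, values as JSON. move_arm: Moves the arm, as the interface text tells. Its arguments: {"type":"object","properties":{"rows":{"type":"array"},"newtons":{"type":"number"}},"required":["rows"]}

```bash
mkdir -p pics; cat > h.py <<'E'
import numpy as np, cv2
from scipy.spatial.transform import Rotation as R
from plant import r, snapshot
def ray(s,u,v):
    d=np.linalg.inv(s["mtx"])@np.array([u,v,1.0]); d=np.array([d[0],-d[1],-d[2]])
    return np.array(s["eye"]),R.from_quat(s["orientation"]).apply(d)
def onplane(s,u,v,z):
    e,d=ray(s,u,v); return e+d*(z-e[2])/d[2]
def proj(s,p):
    c=R.from_quat(s["orientation"]).inv().apply(np.array(p)-s["eye"]); q=s["mtx"]@np.array([c[0],-c[1],-c[2]]); return q[:2]/q[2]
def cloud(s):
    h,w=s["depth"].shape; u,v=np.meshgrid(np.arange(w),np.arange(h))
    d=np.stack([u,v,np.ones_like(u)],-1)@np.linalg.inv(s["mtx"]).T*s["depth"][...,None]
    return R.from_quat(s["orientation"]).apply((d*[1,-1,-1]).reshape(-1,3)).reshape(h,w,3)+s["eye"]
E
python3 - <<'E'
from h import *
for n in("top","side"):
    s=snapshot(n); cv2.imwrite(f"pics/{n}0.png",s["color"][...,::-1]); np.savez(f"{n}0.npz",**s)
    print(n,s["eye"],s["orientation"],s["mtx"].tolist(), s.keys())
print(r.get_state())
E
```

```text
top [ 0.31974383 -0.07408463  1.3296568 ] [ 0.05194423 -0.04454152 -0.70387047  0.70702491] [[467.1178350464037, 0.0, 276.7191644979638], [0.0, 467.1178350464037, 205.40856653850432], [0.0, 0.0, 1.0]] dict_keys(['color', 'depth', 'mtx', 'eye', 'orientation'])
side [0.29930849 0.86786319 0.69972503] [-0.05419335  0.46852515  0.87546873 -0.10536493] [[410.16349618428177, 0.0, 275.4894934303474], [0.0, 410.16349618428177, 203.01435316769644], [0.0, 0.0, 1.0]] dict_keys(['color', 'depth', 'mtx', 'eye', 'orientation'])
{'clock': 0.1, 'q': array([ 1.22381962,  0.68991858, -0.19448689,  1.56624656,  0.15729871,
        0.90247727, -0.21510684]), 'qd': array([-0.00159985, -0.00389144,  0.00026936, -0.00318556, -0.00047831,
        0.00099617, -0.00066777]), 'joint_torque': array([-3.52036179e-03, -5.28498244e+01, -1.27179433e+00, -1.53837222e+01,
       -5.26128849e-02,  1.94340952e-03,  3.52704114e-05]), 'tool_pos': array([ 0.23213208, -0.57997719,  0.40397588]), 'eef_rot': array([ 9.81926327e-01,  1.89261717e-01, -2.23705031e-04, -8.00049215e-04]), 'contact_force': array([ 0.72822144,  0.46877147, -0.06193197]), 'moment': array([0.00933399, 0.04234742, 0.00152767]), 'finger_force': 0.0, 'opening': 1.0014513707988495}
```

View pics/top0.png

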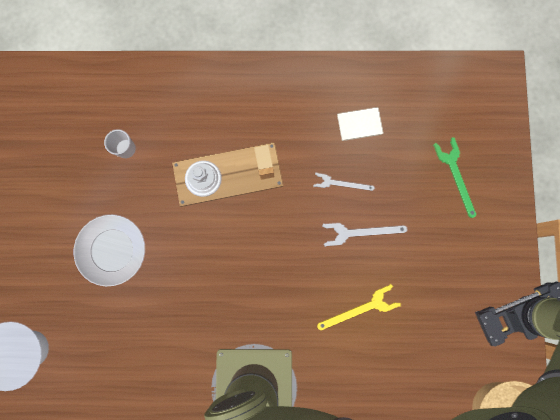

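View pics/side0.png

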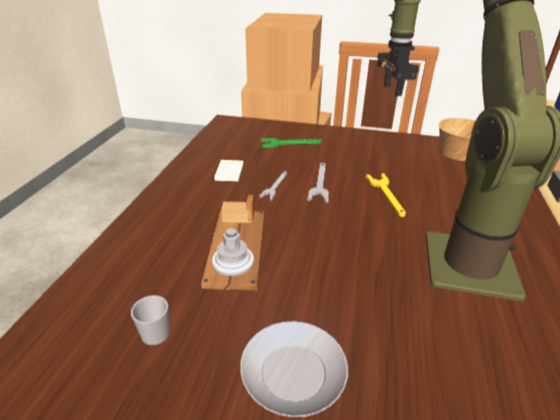

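Top view candidates: big silver spanner (365,233), small silver spanner (345,184), green (458,178) and yellow (360,308). I choose the big silver one, with its jaw at about (335,234) and handle end at (405,229). The stand is at (203,177), the ledge at (265,160). Next I measure and check a crop.

```bash
python3 - <<'E'
from h import *
s=dict(np.load("top0.npz")); c=cloud(s); col=s["color"].astype(int)
hsv=cv2.cvtColor(s["color"],cv2.COLOR_RGB2HSV)
# spanner
m=np.zeros(hsv.shape[:2],np.uint8); m[215:255,315:415]=((hsv[215:255,315:415,1]<60)&(hsv[215:255,315:415,2]>100))*255
v,u=np.nonzero(m); P=np.array([onplane(s,a,b,0.010) for a,b in zip(u,v)])[:,:2]
print("n",len(P)); z=c[v,u,2]; print("z med",np.median(z))
(cx,cy),(w,h),a=cv2.minAreaRect(P.astype(np.float32)*1000); print("rect",cx,cy,w,h,a)
# handle axis: pixels far from jaw
hand=P[P[:,1]<P[:,1].max()-0.10]; 
vx,vy,x0,y0=cv2.fitLine(hand.astype(np.float32),cv2.DIST_L2,0,1e-4,1e-4).ravel()
d=np.array([vx,vy]); d*=np.sign(d[1]); o=np.array([x0,y0]); t=(P-o)@d; n=(P-o)@[-d[1],d[0]]
print("dir jaw",d,np.arctan2(d[1],d[0]),"t",t.min(),t.max(),"n",n.min(),n.max())
print("origin from tail(215)",o+d*(t.min()+.215),"from prongs",o+d*(t.max()-.021))
# heights on the stand
for zz0,zz1 in((.105,.115),(.096,.104),(.055,.064),(.083,.090),(.014,.022)):
    k=(c[...,2]>zz0)&(c[...,2]<zz1); k[:, :165]=0;k[:,290:]=0;k[:140]=0;k[215:]=0
    q=c[k]; 
    if len(q): print(zz0,len(q),q.mean(0),q.min(0),q.max(0)); (print(cv2.minAreaRect((q[:,:2]*1000).astype(np.float32))))
# board
k=(c[...,2]>.012)&(c[...,2]<.13);k[:, :165]=0;k[:,290:]=0;k[:140]=0;k[215:]=0
A=cv2.resize(s["color"][140:210,165:290],None,fx=6,fy=6,interpolation=cv2.INTER_CUBIC)[:,:, ::-1]
B=cv2.resize(s["color"][215:255,310:415],None,fx=6,fy=6,interpolation=cv2.INTER_CUBIC)[:,:, ::-1]
S=dict(np.load("side0.npz")); 
B=cv2.copyMakeBorder(B,0,0,0,A.shape[1]-B.shape[1],cv2.BORDER_CONSTANT) 
cv2.imwrite("pics/crop1.png",cv2.resize(np.vstack([A,B])[:600],(750,600)) if A.shape[0]+B.shape[0]<=600 else cv2.resize(np.vstack([A,B]),None,fx=.88,fy=.88))
E
```

```text
n 782
z med 0.010282964994007271
rect 429.7944030761719 -307.912841796875 63.48394775390625 236.057373046875 5.961217403411865
dir jaw [-0.07841475  0.9969208 ] 1.6492918 t -0.0694310809672566 0.16682011976753167 n -0.031501282264609076 0.0324369959854404
origin from tail(215) [ 0.41995053 -0.21140867] from prongs [ 0.41993083 -0.21115824]
0.105 75 [0.5760308  0.15128632 0.1102516 ] [0.56072101 0.13685691 0.10561764] [0.58987701 0.16255354 0.11496277]
((574.8576049804688, 149.88572692871094), (28.849246978759766, 25.706823348999023), 8.67724895477295)
0.096 73 [0.57405615 0.15069503 0.10074841] [0.55679555 0.13223405 0.09690299] [0.59545458 0.16976986 0.10379948]
((576.7383422851562, 151.1079864501953), (39.57431411743164, 35.70165252685547), 70.71989440917969)
0.055 568 [0.60232874 0.05992255 0.06041359] [ 0.54158567 -0.04955348  0.05510932] [0.66492857 0.18660189 0.06396165]
((600.8965454101562, 72.81681060791016), (87.89909362792969, 234.43585205078125), 11.21226978302002)
0.083 79 [ 0.58318684 -0.00878074  0.08648819] [ 0.55697161 -0.05003071  0.08344528] [0.59599314 0.16408697 0.0894058 ]
((580.0161743164062, 57.78408432006836), (25.569618225097656, 215.31935119628906), 6.429651737213135)
0.014 2681 [0.58824228 0.07658177 0.01838566] [ 0.49974615 -0.07460748  0.01400097] [0.68291296 0.24181494 0.02199255]
((590.881591796875, 83.21602630615234), (131.58587646484375, 299.5450439453125), 11.591572761535645)
```

View pics/crop1.png

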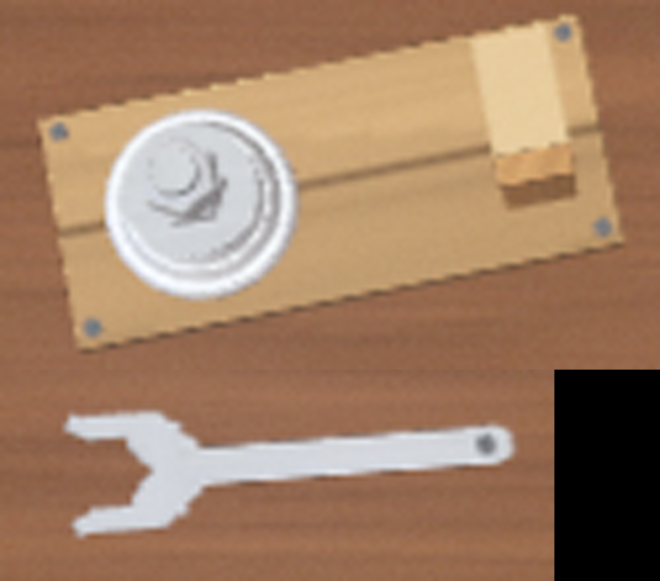

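The crop confirms the choice: big silver spanner, jaw at lower left, handle with hole at right. The stop is at the near end of the ledge block, about (533,165) in the crop. From the numbers, the stem is at about (0.577,0.1515) with board yaw 11.6°. The spanner's origin is (0.420,-0.211), pointing 94.5°, and its grasp point is (0.425,-0.281).

```bash
cat >> h.py <<'E'
def goto(x,y,z,deg):
    "total shift in present tool axes, then spin; deg = wanted heading of tool x in world"
    s=r.get_state(); T=R.from_quat(s["eef_rot"]); xa=T.apply([1,0,0]); a=np.degrees(np.arctan2(xa[1],xa[0]))
    sp=-((deg-a+180)%360-180)
    print("t %.2f pos %s head %.2f shift %s spin %.4f open %.3f F %s M %s ff %.1f q7 %.2f"%(s["clock"],s["tool_pos"].round(4),a,T.inv().apply(np.array([x,y,z])-s["tool_pos"]).round(4),np.radians(sp),s["opening"]*.088,s["contact_force"].round(1),s["moment"].round(2),s["finger_force"],s["q"][6]))
E
python3 -c "
from h import *
goto(.4254,-.2811,.25,94.5)"
```

```text
t 0.10 pos [ 0.2321 -0.58    0.404 ] head 21.82 shift [ 0.2905 -0.2054  0.1543] spin -1.2685 open 0.088 F [ 0.7  0.5 -0.1] M [0.01 0.04 0.  ] ff 0.0 q7 -0.22
```

>>> move_arm([
  [0.029, -0.0205, 0.01, 0, 0.06],
  [0.029, -0.0205, 0.01, 0, 0.06],
  [0.029, -0.0205, 0.01, 0, 0.06],
  [0.029, -0.0205, 0.01, 0, 0.06],
  [0.029, -0.0205, 0.01, 0, 0.06],
  [0.029, -0.0205, 0.01, 0, 0.06],
  [0.029, -0.0205, 0.01, 0, 0.06],
  [0.029, -0.0205, 0.01, 0, 0.06],
  [0.029, -0.0205, 0.01, 0, 0.06],
  [0.029, -0.0205, 0.01, 0, 0.06],
], newtons=40)

```text
clock: 0.93
tool_pos: [0.4259, -0.2806, 0.3041]
eef_rot: [0.982, 0.189, -0.0, -0.0]
contact_force: [0.5, 0.5, 0.1]
opening: 0.682
finger_force: 0.0
```

>>> move_arm([
  [0, 0, 0.005, -0.12, 0.06],
  [0, 0, 0.005, -0.12, 0.06],
  [0, 0, 0.005, -0.12, 0.06],
  [0, 0, 0.005, -0.12, 0.06],
  [0, 0, 0.005, -0.12, 0.06],
  [0, 0, 0.005, -0.12, 0.06],
  [0, 0, 0.005, -0.12, 0.06],
  [0, 0, 0.005, -0.12, 0.06],
  [0, 0, 0.005, -0.12, 0.06],
  [0, 0, 0.005, -0.12, 0.06],
])

```text
clock: 1.77
tool_pos: [0.4253, -0.2822, 0.2543]
eef_rot: [0.701, 0.713, -0.0, -0.0]
contact_force: [1.0, 0.3, 0.2]
opening: 0.679
finger_force: 0.0
```

>>> move_arm([
  [0, 0, 0, -0.0685, 0.06],
  [0, 0, 0, 0, 0.06],
  [0, 0, 0, 0, 0.06],
])

```text
clock: 2.02
tool_pos: [0.4253, -0.2822, 0.2545]
eef_rot: [0.68, 0.734, 0.0, -0.0]
contact_force: [-1.2, 0.2, 0.5]
opening: 0.683
finger_force: 0.0
```

```bash
python3 -c "
from h import *
goto(.4254,-.2811,.170,94.5)"
```

```text
t 2.02 pos [ 0.4253 -0.2822  0.2545] head 94.37 shift [0.001  0.0002 0.0845] spin -0.0023 open 0.060 F [-1.2  0.2  0.5] M [-0.05 -0.1  -0.03] ff 0.0 q7 -0.07
```

>>> move_arm([
  [0.001, 0, 0.02, 0, 0.06],
  [0, 0, 0.02, 0, 0.06],
  [0, 0, 0.02, 0, 0.06],
  [0, 0, 0.015, 0, 0.06],
  [0, 0, 0.0095, 0, 0.06],
  [0, 0, 0, 0, 0.06],
])

```text
clock: 2.52
tool_pos: [0.4251, -0.2807, 0.1688]
eef_rot: [0.679, 0.734, -0.001, -0.001]
contact_force: [-0.5, 0.2, -0.9]
opening: 0.681
finger_force: 0.0
```

>>> move_arm([
  [0, 0, 0, 0, 0.0],
  [0, 0, 0, 0, 0.0],
  [0, 0, 0, 0, 0.0],
  [0, 0, 0, 0, 0.0],
  [0, 0, 0, 0, 0.0],
  [0, 0, 0, 0, 0.0],
  [0, 0, 0, 0, 0.0],
  [0, 0, 0, 0, 0.0],
], newtons=45)

```text
clock: 3.18
tool_pos: [0.4251, -0.2813, 0.1706]
eef_rot: [0.679, 0.734, -0.0, 0.0]
contact_force: [-0.7, -0.4, 4.3]
opening: 0.216
finger_force: 45.0
```

```bash
python3 -c "
from h import *
goto(.4254,-.2811,.280,94.5)"
```

```text
t 3.18 pos [ 0.4251 -0.2813  0.1706] head 94.48 shift [ 1.000e-04  3.000e-04 -1.094e-01] spin -0.0003 open 0.019 F [-0.7 -0.4  4.3] M [-0.03  0.11 -0.  ] ff 45.0 q7 -0.17
```

>>> move_arm([
  [0, 0, -0.01, 0, 0.0],
  [0, 0, -0.02, 0, 0.0],
  [0, 0, -0.03, 0, 0.0],
  [0, 0, -0.03, 0, 0.0],
  [0, 0, -0.02, 0, 0.0],
  [0, 0, 0, 0, 0.0],
])

```text
clock: 3.68
tool_pos: [0.4261, -0.2816, 0.2833]
eef_rot: [0.679, 0.734, 0.001, 0.003]
contact_force: [0.4, -0.3, -2.5]
opening: 0.215
finger_force: 45.0
```

```bash
python3 -c "
from h import *
goto(.6019,.0290,.280,101.6)
s=snapshot('side')
p=np.array([proj(s,q) for q in ((.5768,.1515,.11),(.5768,.1515,.06),(.59,-.03,.06))]);print(p)
a=s['color'][215:285,185:285]
cv2.imwrite('pics/c2.png',cv2.resize(a,None,fx=8,fy=8,interpolation=cv2.INTER_CUBIC)[...,::-1])
"
```

```text
t 3.68 pos [ 0.4261 -0.2816  0.2833] head 94.46 shift [0.296  0.1994 0.0036] spin -0.1246 open 0.019 F [ 0.4 -0.3 -2.5] M [ 0.09 -0.13 -0.01] ff 45.0 q7 -0.05
[[231.3257966  231.82266987]
 [232.48627669 248.27334524]
 [248.90186512 206.44118043]]
```

View pics/c2.png

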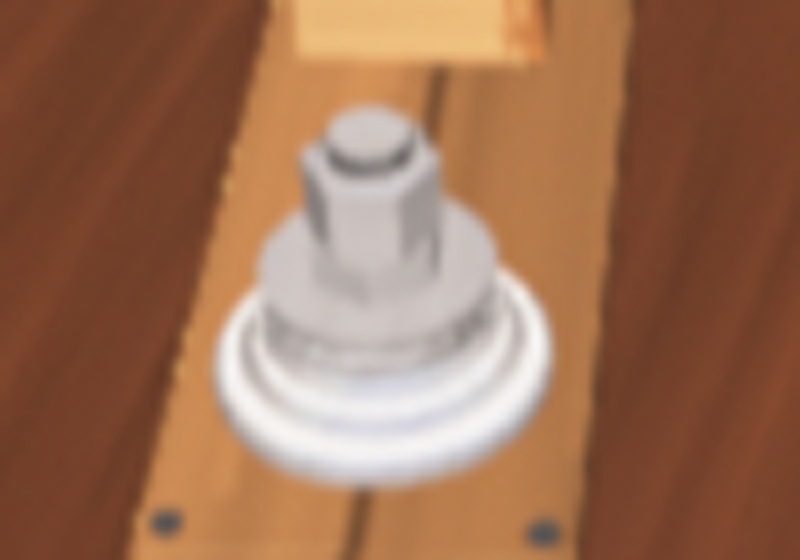

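The crop shows the stem axis at about x=370-380 and the lower nut's near corner at about (367,300), which fits a heading near 102°. The jam nut's front flat runs from x=325 to 403. I move to the pre-insert pose.

>>> move_arm([
  [0.0296, 0.0199, 0, 0, 0.0],
  [0.0296, 0.0199, 0, 0, 0.0],
  [0.0296, 0.0199, 0, 0, 0.0],
  [0.0296, 0.0199, 0, 0, 0.0],
  [0.0296, 0.0199, 0, 0, 0.0],
  [0.0296, 0.0199, 0, 0, 0.0],
  [0.0296, 0.0199, 0, 0, 0.0],
  [0.0296, 0.0199, 0, 0, 0.0],
  [0.0296, 0.0199, 0, 0, 0.0],
  [0.0296, 0.0199, 0, 0, 0.0],
])

```text
clock: 4.57
tool_pos: [0.6003, 0.0312, 0.2778]
eef_rot: [0.679, 0.735, -0.002, -0.001]
contact_force: [0.4, 0.3, -3.0]
opening: 0.219
finger_force: 45.0
```

>>> move_arm([
  [0, 0, 0, -0.0625, 0.0],
  [0, 0, 0, -0.062, 0.0],
  [0, 0, 0, 0, 0.0],
  [0, 0, 0, 0, 0.0],
  [0, 0, 0, 0, 0.0],
])

```text
clock: 4.98
tool_pos: [0.5999, 0.0289, 0.2789]
eef_rot: [0.633, 0.774, -0.001, -0.001]
contact_force: [0.6, 0.8, -3.6]
opening: 0.218
finger_force: 45.0
```

```bash
cat > m.py <<'E'
from h import *
goto(.6019,.0290,.2325,101.6)
st=r.get_state(); T=R.from_quat(st["eef_rot"]); print("tilt",T.apply([0,0,1]).round(4))
s=snapshot("top"); c=cloud(s); np.savez("top1.npz",**s)
z0=st["tool_pos"][2]-.160
for n in [0]:
    k=(abs(c[...,2]-z0)<.008)&(c[...,0]>.5)&(c[...,0]<.68)&(c[...,1]>-.2)&(c[...,1]<.14)
    hsv=cv2.cvtColor(s["color"],cv2.COLOR_RGB2HSV); k&=hsv[...,1]<60
    q=c[k]; print(len(q),q[:,2].min(),q[:,2].max())
    yb=np.array([np.cos(np.radians(101.6)),np.sin(np.radians(101.6))]); xb=np.array([yb[1],-yb[0]])
    for lo,hi in((-.03,.02),(.02,.045),(.045,.07),(.07,.1),(.1,.13)):
        t=(q[:,:2]-[.6019,.029])@yb; w=(q[:,:2]-[.6019,.029])@xb; g=(t>lo)&(t<hi)
        if g.sum(): print(lo,g.sum(),"w",w[g].min(),w[g].max(),"mean",w[g].mean(),"z",q[g,2].mean(),"tmax",t[g].max())
p=proj(s,(.58,.1,.1)); u,v=map(int,p); print(p)
a=s["color"][v-60:v+60,u-60:u+90]; cv2.imwrite("pics/c3.png",cv2.resize(a,None,fx=5,fy=5,interpolation=cv2.INTER_CUBIC)[...,::-1])
E
python3 m.py
```

```text
t 4.98 pos [0.5999 0.0289 0.2789] head 101.50 shift [-0.0003  0.0021  0.0464] spin -0.0017 open 0.019 F [ 0.6  0.8 -3.6] M [-0.03 -0.04  0.01] ff 45.0 q7 -0.39
tilt [-2.2e-03 -9.0e-04 -1.0e+00]
268 0.11180298308331427 0.12574090566468255
0.02 13 w -0.03169139445869516 -0.0072187932689090585 mean -0.021482422152205218 z 0.11846492032440153 tmax 0.044985706878332275
0.045 129 w -0.03308784743127088 0.029000786965457347 mean -0.004522558272626184 z 0.11883070510782656 tmax 0.06976118987280487
0.07 73 w -0.03357183594590944 0.029543631199560397 mean -0.0014915577079012213 z 0.1188622526764321 tmax 0.09173166924773354
[217.0901088  171.52817131]
```

View pics/c3.png

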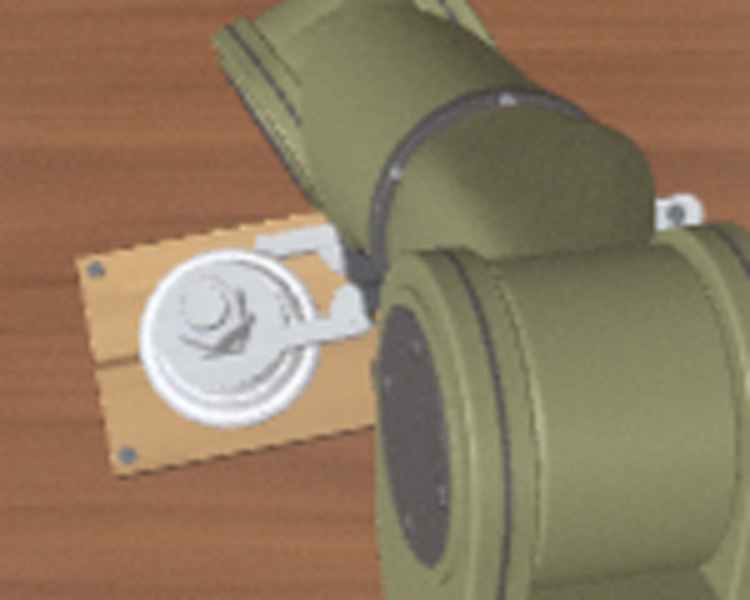

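Top view: prong tips at about (262,243) and (290,332), the nut at (215,310), and the jaw symmetric about the TCP line. The heights agree too, with the underside at TCP−0.170. I lower next to the nut.

>>> move_arm([
  [0, 0.0021, 0.015, 0, 0.0],
  [0, 0, 0.015, 0, 0.0],
  [0, 0, 0.01, 0, 0.0],
  [0, 0, 0.0065, 0, 0.0],
  [0, 0, 0, 0, 0.0],
  [0, 0, 0, 0, 0.0],
  [0, 0, 0, 0, 0.0],
])

```text
clock: 5.62
tool_pos: [0.6028, 0.0301, 0.2341]
eef_rot: [0.632, 0.775, 0.0, 0.0]
contact_force: [0.7, -0.5, -2.9]
opening: 0.218
finger_force: 45.0
```

```bash
python3 - <<'E'
exec(open("m.py").read().split("p=proj")[0].replace("np.savez","0 and np.savez"))
# stem lateral estimate, sharper: collar edge circle fit and stem top from initial cloud
s0=dict(np.load("top0.npz")); c0=cloud(s0)
k=(abs(c0[...,2]-.060)<.004)&(np.hypot(c0[...,0]-.577,c0[...,1]-.151)<.042)
q=c0[k][:,:2]; print("collar circle",cv2.minEnclosingCircle((q*1000).astype(np.float32)))
k=(c0[...,2]>.106)&(c0[...,2]<.114)&(np.hypot(c0[...,0]-.577,c0[...,1]-.151)<.03)
print("stem",np.median(c0[k],0),cv2.minEnclosingCircle((c0[k][:,:2]*1000).astype(np.float32)))
# side view: jaw & stem
S=snapshot("side"); a=S['color'][205:275,185:285]
cv2.imwrite('pics/c4.png',cv2.resize(a,None,fx=8,fy=8,interpolation=cv2.INTER_CUBIC)[...,::-1])
E
```

```text
t 5.62 pos [0.6028 0.0301 0.2341] head 101.62 shift [-0.0009 -0.0011  0.0016] spin 0.0004 open 0.019 F [ 0.7 -0.5 -2.9] M [ 0.04 -0.07 -0.03] ff 45.0 q7 -0.42
tilt [ 1.e-03  3.e-04 -1.e+00]
197 0.06613493961699701 0.08153941259409714
0.045 113 w -0.029673111173889728 0.03299447485754947 mean 0.000950441941097207 z 0.0742618184565431 tmax 0.0697427583635704
0.07 71 w -0.029401353716654387 0.03267897600682792 mean 0.0011452353046960421 z 0.07430039573892312 tmax 0.0923704930834734
0.1 13 w -0.016773814671634874 0.008172846145950876 mean -0.007225889772449252 z 0.07489933366754106 tmax 0.11611742994317184
collar circle ((577.1895141601562, 152.48390197753906), 36.203060150146484)
stem [0.5761605  0.15206586 0.10995183] ((575.2687377929688, 151.94287109375), 15.395748138427734)
```

View pics/c4.png

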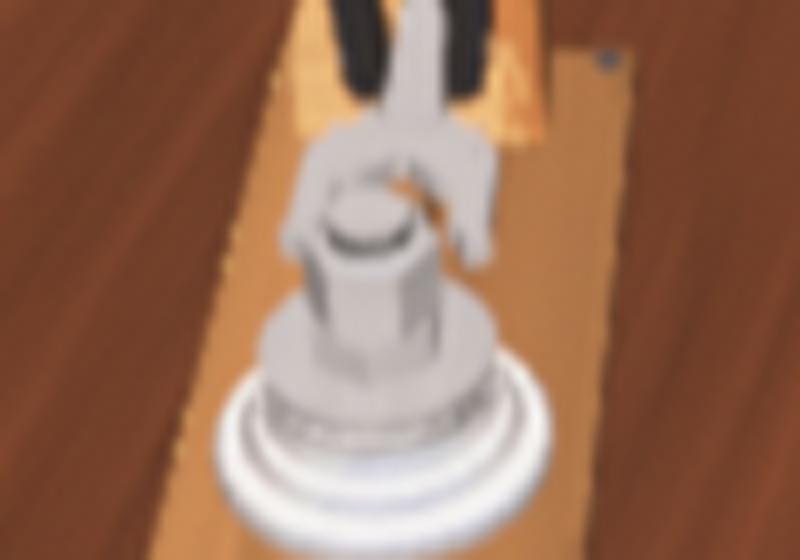

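The side view shows the jaw, mouth at (300-480,250), lying behind the nuts and level. It is slightly right of centre, so I correct by −0.9 mm, lower 2 mm and slide in stages.

>>> move_arm([
  [0, -0.0009, 0.002, 0, 0.0],
  [0.004, 0, 0, 0, 0.0],
  [0.004, 0, 0, 0, 0.0],
  [0.004, 0, 0, 0, 0.0],
  [0.004, 0, 0, 0, 0.0],
  [0.004, 0, 0, 0, 0.0],
  [0.002, 0, 0, 0, 0.0],
  [0, 0, 0, 0, 0.0],
])

```text
clock: 6.38
tool_pos: [0.597, 0.0524, 0.2318]
eef_rot: [0.631, 0.776, 0.0, -0.0]
contact_force: [0.2, 0.3, -3.9]
opening: 0.219
finger_force: 45.0
```

```bash
cat > g.py <<'E'
from h import *
goto(.6025-.2011*.056,.0291+.9796*.056,.2320,101.6)
E
python3 g.py
```

```text
t 6.38 pos [0.597  0.0524 0.2318] head 101.71 shift [ 0.0321  0.0007 -0.0002] spin 0.0019 open 0.019 F [ 0.2  0.3 -3.9] M [ 0.03 -0.11 -0.04] ff 45.0 q7 -0.46
```

>>> move_arm([
  [0.002, 0.0003, 0, 0, 0.0],
  [0.002, 0, 0, 0, 0.0],
  [0.002, 0, 0, 0, 0.0],
  [0.002, 0, 0, 0, 0.0],
  [0.002, 0, 0, 0, 0.0],
  [0.002, 0, 0, 0, 0.0],
  [0, 0, 0, 0, 0.0],
])

```text
clock: 6.97
tool_pos: [0.5949, 0.0638, 0.2318]
eef_rot: [0.632, 0.775, 0.0, -0.0]
contact_force: [-0.0, -0.4, -4.2]
opening: 0.214
finger_force: 45.0
```

```bash
python3 g.py
```

```text
t 6.97 pos [0.5949 0.0638 0.2318] head 101.67 shift [ 0.0204  0.0004 -0.0002] spin 0.0013 open 0.019 F [-0.  -0.4 -4.2] M [ 0.13 -0.06  0.03] ff 45.0 q7 -0.48
```

No resistance, continue.

>>> move_arm([
  [0.002, 0, 0, 0, 0.0],
  [0.002, 0, 0, 0, 0.0],
  [0.002, 0, 0, 0, 0.0],
  [0.002, 0, 0, 0, 0.0],
  [0.002, 0, 0, 0, 0.0],
  [0, 0, 0, 0, 0.0],
])

```text
clock: 7.47
tool_pos: [0.5929, 0.0737, 0.2318]
eef_rot: [0.631, 0.775, 0.0, -0.0]
contact_force: [0.4, 0.5, -3.0]
opening: 0.214
finger_force: 45.0
```

```bash
python3 g.py
```

```text
t 7.47 pos [0.5929 0.0737 0.2318] head 101.68 shift [ 0.0104  0.0004 -0.0002] spin 0.0014 open 0.019 F [ 0.4  0.5 -3. ] M [ 0.06 -0.08 -0.04] ff 45.0 q7 -0.50
```

>>> move_arm([
  [0.002, 0, 0, 0, 0.0],
  [0.002, 0, 0, 0, 0.0],
  [0.002, 0, 0, 0, 0.0],
  [0.002, 0, 0, 0, 0.0],
  [0.0015, 0, 0, 0, 0.0],
  [0, 0, 0, 0, 0.0],
  [0, 0, 0, 0, 0.0],
])

```text
clock: 8.05
tool_pos: [0.5911, 0.0824, 0.2317]
eef_rot: [0.632, 0.775, -0.0, 0.0]
contact_force: [-0.5, -0.3, -2.9]
opening: 0.213
finger_force: 45.0
```

```bash
python3 g.py; python3 - <<'E'
from h import *
S=snapshot("side"); a=S['color'][205:275,185:285]
cv2.imwrite('pics/c5.png',cv2.resize(a,None,fx=8,fy=8,interpolation=cv2.INTER_CUBIC)[...,::-1])
E
```

```text
t 8.05 pos [0.5911 0.0824 0.2317] head 101.65 shift [ 0.0015  0.0004 -0.0003] spin 0.0009 open 0.019 F [-0.5 -0.3 -2.9] M [ 0.02 -0.07  0.  ] ff 45.0 q7 -0.51
```

View pics/c5.png

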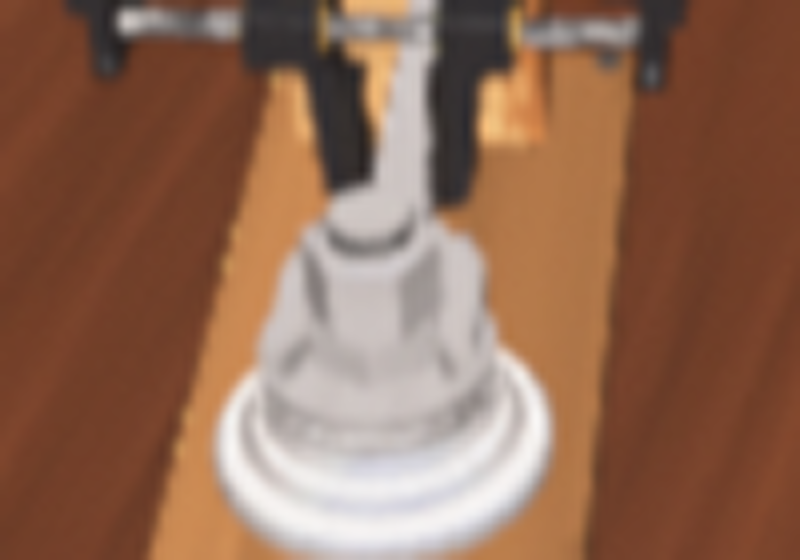

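The jaw now surrounds the lower nut; its prongs show at (285,350) and (470,350). I slide 1 mm more, lower onto the collar and release.

>>> move_arm([
  [0.001, 0, 0, 0, 0.0],
  [0, 0, 0.001, 0, 0.0],
  [0, 0, 0.0007, 0, 0.0],
  [0, 0, 0, 0, 0.0],
])

```text
clock: 8.43
tool_pos: [0.591, 0.0833, 0.2306]
eef_rot: [0.632, 0.775, 0.0, 0.0]
contact_force: [-1.7, 0.3, 3.4]
opening: 0.218
finger_force: 45.0
```

```bash
python3 g.py
```

```text
t 8.43 pos [0.591  0.0833 0.2306] head 101.63 shift [ 0.0005  0.0004 -0.0014] spin 0.0005 open 0.019 F [-1.7  0.3  3.4] M [-0.11  0.29  0.01] ff 45.0 q7 -0.51
```

>>> move_arm([
  [0, 0, 0, 0, 0.05],
  [0, 0, 0, 0, 0.05],
  [0, 0, 0, 0, 0.05],
  [0, 0, 0, 0, 0.05],
  [0, 0, -0.02, 0, 0.05],
  [0, 0, -0.03, 0, 0.06],
  [0, 0, -0.03, 0, 0.06],
  [0, 0, -0.02, 0, 0.06],
  [0, 0, 0, 0, 0.06],
])

```text
clock: 9.18
tool_pos: [0.5924, 0.0839, 0.3343]
eef_rot: [0.632, 0.775, 0.003, 0.002]
contact_force: [0.9, 0.1, 0.4]
opening: 0.678
finger_force: 0.0
```

```bash
python3 - <<'E'
from h import *
goto(.5768,.1521,.30,101.6)
s0=dict(np.load("side0.npz"))
S=snapshot("side"); a=S['color'][205:275,185:285]
b=cv2.resize(s0['color'][215:260,210:255],None,fx=12,fy=12,interpolation=cv2.INTER_CUBIC)
c=cv2.resize(a,None,fx=5,fy=5,interpolation=cv2.INTER_CUBIC)[:, 75:335]
h=max(b.shape[0],c.shape[0]); pad=lambda i:cv2.copyMakeBorder(i,0,h-i.shape[0],0,0,cv2.BORDER_CONSTANT)
cv2.imwrite('pics/c6.png',np.hstack([pad(b),pad(c)])[...,::-1])
for hd in range(70,131,5):
    for k in(0,):pass
# predicted u of jam corners vs flat heading, at top z .101
for f in range(70,130,4):
    us=[proj(s0,(.5770+.0208*np.cos(np.radians(f+30+60*i)),.1522+.0208*np.sin(np.radians(f+30+60*i)),.090)) for i in range(6)]
    us=np.array(us); fr=us[us[:,1]>np.mean(us[:,1])-1]; print(f,((us[:,0]-210)*12).round()[np.argsort(us[:,0])],)
E
```

```text
t 9.18 pos [0.5924 0.0839 0.3343] head 101.61 shift [ 0.0699 -0.0018  0.0343] spin 0.0001 open 0.060 F [0.9 0.1 0.4] M [ 0.01 -0.08 -0.05] ff 0.0 q7 -0.43
70 [160. 178. 243. 275. 343. 357.]
74 [163. 173. 251. 268. 347. 354.]
78 [166. 169. 258. 261. 351. 351.]
82 [166. 170. 253. 266. 347. 355.]
86 [162. 174. 246. 273. 343. 358.]
90 [160. 179. 239. 281. 338. 360.]
94 [157. 184. 232. 288. 333. 362.]
98 [156. 189. 225. 295. 327. 364.]
102 [154. 195. 218. 302. 322. 365.]
106 [154. 201. 212. 309. 316. 365.]
110 [153. 205. 208. 309. 315. 365.]
114 [154. 199. 214. 303. 321. 365.]
118 [155. 193. 221. 296. 327. 363.]
122 [156. 188. 229. 289. 333. 362.]
126 [158. 182. 236. 282. 338. 360.]
```

View pics/c6.png

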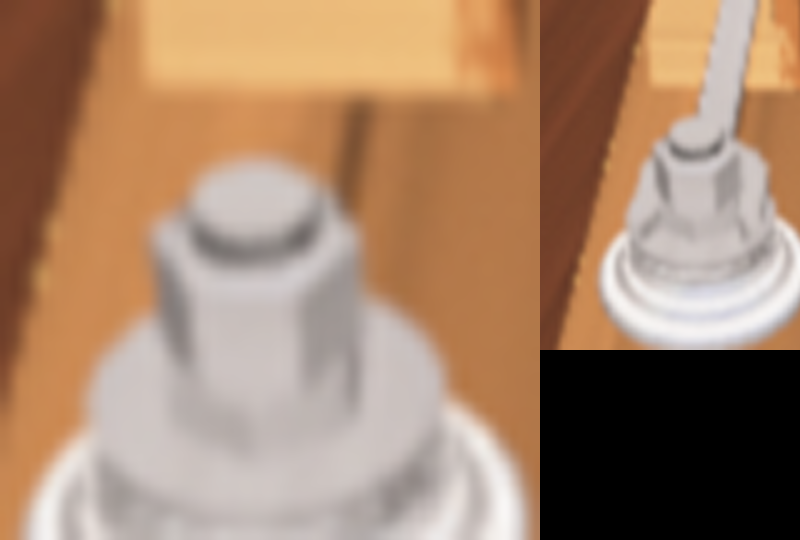

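The left crop shows the jam nut's front flat between x≈191 and 303, so its normal heads about 101°. That fits a jam angle of about 0.53. The right crop shows the spanner lying on the nut with its handle clear of the stop. I grip the jam nut with tool x at 131.5°.

>>> move_arm([
  [0.014, -0.0004, 0, 0, 0.06],
  [0.014, -0.0004, 0, 0, 0.06],
  [0.014, -0.0004, 0, 0, 0.06],
  [0.014, -0.0003, 0, 0, 0.06],
  [0.0138, 0, 0, 0, 0.06],
  [0, 0, 0, -0.11, 0.06],
  [0, 0, 0, -0.11, 0.06],
  [0, 0, 0, -0.11, 0.06],
  [0, 0, 0, -0.11, 0.06],
  [0, 0, 0, -0.08, 0.06],
])

```text
clock: 10.07
tool_pos: [0.5749, 0.1528, 0.3296]
eef_rot: [0.408, 0.913, -0.0, -0.0]
contact_force: [0.1, -0.1, -0.5]
opening: 0.68
finger_force: 0.0
```

>>> move_arm([
  [0, 0, 0.015, 0, 0.06],
  [0, 0, 0.015, 0, 0.06],
  [0, 0, 0, 0, 0.06],
  [0, 0, 0, 0, 0.06],
])

```text
clock: 10.4
tool_pos: [0.5748, 0.1523, 0.2993]
eef_rot: [0.411, 0.912, -0.001, -0.001]
contact_force: [0.2, 0.1, -0.3]
opening: 0.68
finger_force: 0.0
```

```bash
cat > j.py <<'E'
from h import *
goto(.5770,.1520,.245,131.5)
E
python3 j.py
```

```text
t 10.40 pos [0.5748 0.1523 0.2993] head 131.50 shift [-0.0017  0.0015  0.0543] spin 0.0001 open 0.060 F [ 0.2  0.1 -0.3] M [ 0.05 -0.1  -0.  ] ff 0.0 q7 -0.17
```

>>> move_arm([
  [-0.0017, 0.0015, 0.015, 0, 0.06],
  [0, 0, 0.015, 0, 0.06],
  [0, 0, 0.014, 0, 0.06],
  [0, 0, 0.01, 0, 0.06],
  [0, 0, 0, 0, 0.06],
  [0, 0, 0, 0, 0.06],
])

```text
clock: 10.9
tool_pos: [0.5776, 0.1513, 0.2457]
eef_rot: [0.411, 0.912, -0.0, -0.0]
contact_force: [0.3, 0.5, 0.9]
opening: 0.681
finger_force: 0.0
```

>>> move_arm([
  [0, 0, 0, 0, 0.0],
  [0, 0, 0, 0, 0.0],
  [0, 0, 0, 0, 0.0],
  [0, 0, 0, 0, 0.0],
  [0, 0, 0, 0, 0.0],
  [0, 0, 0, 0, 0.0],
], newtons=12)

```text
clock: 11.4
tool_pos: [0.5772, 0.1505, 0.2465]
eef_rot: [0.412, 0.911, -0.001, -0.0]
contact_force: [-3.5, -2.6, 6.1]
opening: 0.411
finger_force: 12.0
```

```bash
python3 j.py
```

```text
t 11.40 pos [0.5772 0.1505 0.2465] head 131.39 shift [0.0013 0.0008 0.0015] spin -0.0019 open 0.036 F [-3.5 -2.6  6.1] M [-0.41  0.53 -0.08] ff 12.0 q7 -0.22
```

Opening 36 mm, so the fingers sit on the flats. I ease the side load, grip firmly and turn in stages.

>>> move_arm([
  [0, -0.0008, -0.0005, 0, 0.0],
  [0, 0, 0, 0, 0.0],
  [0, 0, 0, 0.03, 0.0],
  [0, 0, 0, 0.05, 0.0],
  [0, 0, 0, 0.06, 0.0],
  [0, 0, 0, 0.06, 0.0],
], newtons=60)

```text
clock: 11.9
tool_pos: [0.5771, 0.1503, 0.2466]
eef_rot: [0.501, 0.865, -0.0, 0.0]
contact_force: [-1.1, -2.1, 0.8]
opening: 0.403
finger_force: 60.0
```

```bash
python3 j.py; python3 -c "
from h import *
s=snapshot('side');a=s['color'][190:280,175:285]
cv2.imwrite('pics/c7.png',cv2.resize(a,None,fx=6,fy=6,interpolation=cv2.INTER_CUBIC)[...,::-1])"
```

```text
t 11.90 pos [0.5771 0.1503 0.2466] head 119.81 shift [0.0015 0.0008 0.0016] spin -0.2040 open 0.035 F [-1.1 -2.1  0.8] M [-0.35 -0.    0.45] ff 60.0 q7 -0.37
```

>>> move_arm([
  [0, 0, 0, 0.05, 0.0],
  [0, 0, 0, 0.05, 0.0],
  [0, 0, 0, 0.05, 0.0],
  [0, 0, 0, 0.05, 0.0],
  [0, 0, 0, 0.05, 0.0],
])

```text
clock: 12.37
tool_pos: [0.577, 0.1504, 0.2466]
eef_rot: [0.604, 0.797, -0.0, 0.0]
contact_force: [-1.4, -1.2, 2.2]
opening: 0.404
finger_force: 60.0
```

>>> move_arm([
  [0, 0, 0, 0.02, 0.0],
  [0, 0, 0, 0.02, 0.0],
  [0, 0, 0, 0.02, 0.0],
])

```text
clock: 12.62
tool_pos: [0.5771, 0.1503, 0.2466]
eef_rot: [0.628, 0.778, -0.0, 0.0]
contact_force: [0.2, -2.1, 2.3]
opening: 0.401
finger_force: 60.0
```

```bash
python3 j.py
```

```text
t 12.62 pos [0.5771 0.1503 0.2466] head 102.19 shift [0.0016 0.0003 0.0016] spin -0.5115 open 0.035 F [ 0.2 -2.1  2.3] M [-0.46  0.06  0.52] ff 60.0 q7 -0.60
```

View pics/c7.png

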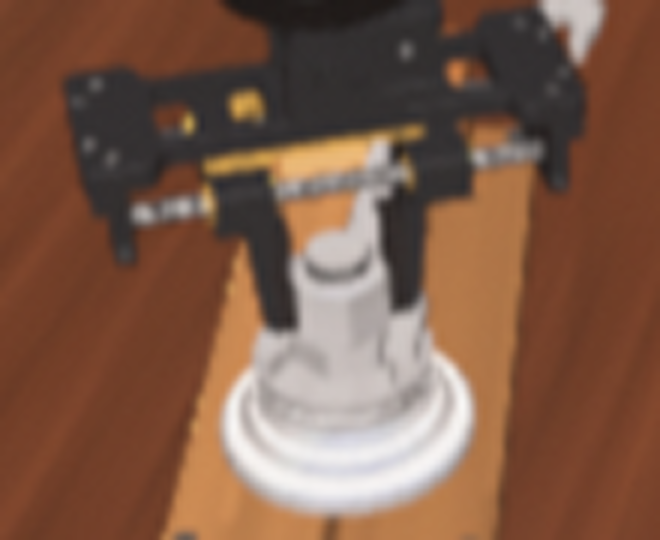

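Fingers grip the flats and the spanner lies on the nut. Turned 0.51 rad so far at 0.5 N m, so I continue more slowly.

>>> move_arm([
  [0, 0, 0, 0.02, 0.0],
  [0, 0, 0, 0.02, 0.0],
  [0, 0, 0, 0.02, 0.0],
  [0, 0, 0, 0.02, 0.0],
  [0, 0, 0, 0.02, 0.0],
])

```text
clock: 13.03
tool_pos: [0.5771, 0.1503, 0.2466]
eef_rot: [0.667, 0.745, -0.0, 0.0]
contact_force: [-0.8, -2.1, 3.1]
opening: 0.404
finger_force: 60.0
```

```bash
python3 j.py
```

```text
t 13.03 pos [0.5771 0.1503 0.2466] head 96.36 shift [0.0017 0.0001 0.0016] spin -0.6132 open 0.036 F [-0.8 -2.1  3.1] M [-0.58  0.06  0.52] ff 60.0 q7 -0.67
```

>>> move_arm([
  [0, 0, 0, 0.015, 0.0],
  [0, 0, 0, 0.015, 0.0],
  [0, 0, 0, 0.015, 0.0],
  [0, 0, 0, 0.015, 0.0],
])

```text
clock: 13.37
tool_pos: [0.5771, 0.1503, 0.2466]
eef_rot: [0.689, 0.725, -0.0, 0.0]
contact_force: [-0.3, -3.3, 4.1]
opening: 0.402
finger_force: 60.0
```

```bash
python3 j.py
```

```text
t 13.37 pos [0.5771 0.1503 0.2466] head 92.95 shift [ 0.0017 -0.      0.0016] spin -0.6729 open 0.035 F [-0.3 -3.3  4.1] M [-0.68  0.01  0.52] ff 60.0 q7 -0.71
```

>>> move_arm([
  [0, 0, 0, 0.01, 0.0],
  [0, 0, 0, 0.01, 0.0],
  [0, 0, 0, 0.01, 0.0],
])

```text
clock: 13.62
tool_pos: [0.5771, 0.1503, 0.2466]
eef_rot: [0.699, 0.715, -0.0, 0.0]
contact_force: [-1.2, -3.3, 4.0]
opening: 0.402
finger_force: 60.0
```

```bash
python3 j.py
```

```text
t 13.62 pos [0.5771 0.1503 0.2466] head 91.26 shift [ 0.0017 -0.0001  0.0016] spin -0.7024 open 0.035 F [-1.2 -3.3  4. ] M [-0.78  0.02  0.59] ff 60.0 q7 -0.73
```

>>> move_arm([
  [0, 0, 0, 0.01, 0.0],
  [0, 0, 0, 0.01, 0.0],
  [0, 0, 0, 0.01, 0.0],
])

```text
clock: 13.87
tool_pos: [0.5771, 0.1504, 0.2465]
eef_rot: [0.71, 0.704, -0.0, 0.0]
contact_force: [-0.3, -3.0, 5.0]
opening: 0.406
finger_force: 60.0
```

```bash
python3 j.py
```

```text
t 13.87 pos [0.5771 0.1504 0.2465] head 89.54 shift [ 0.0016 -0.0001  0.0015] spin -0.7324 open 0.036 F [-0.3 -3.   5. ] M [-0.79  0.07  0.53] ff 60.0 q7 -0.75
```

>>> move_arm([
  [0, 0, 0, 0.01, 0.0],
  [0, 0, 0, 0.01, 0.0],
  [0, 0, 0, 0.01, 0.0],
])

```text
clock: 14.12
tool_pos: [0.5771, 0.1504, 0.2465]
eef_rot: [0.72, 0.693, -0.0, 0.0]
contact_force: [-0.4, -3.6, 4.5]
opening: 0.404
finger_force: 60.0
```

```bash
python3 j.py; python3 -c "
from h import *
s=snapshot('side');
for n,w in(('stop',-.02),('hL',.01),('hR',-.01)): pass
a=s['color'][165:265,185:315]
cv2.imwrite('pics/c8.png',cv2.resize(a,None,fx=6,fy=6,interpolation=cv2.INTER_CUBIC)[...,::-1])"
```

```text
t 14.12 pos [0.5771 0.1504 0.2465] head 87.82 shift [ 0.0016 -0.0001  0.0015] spin -0.7624 open 0.036 F [-0.4 -3.6  4.5] M [-0.9  -0.01  0.51] ff 60.0 q7 -0.78
```

View pics/c8.png

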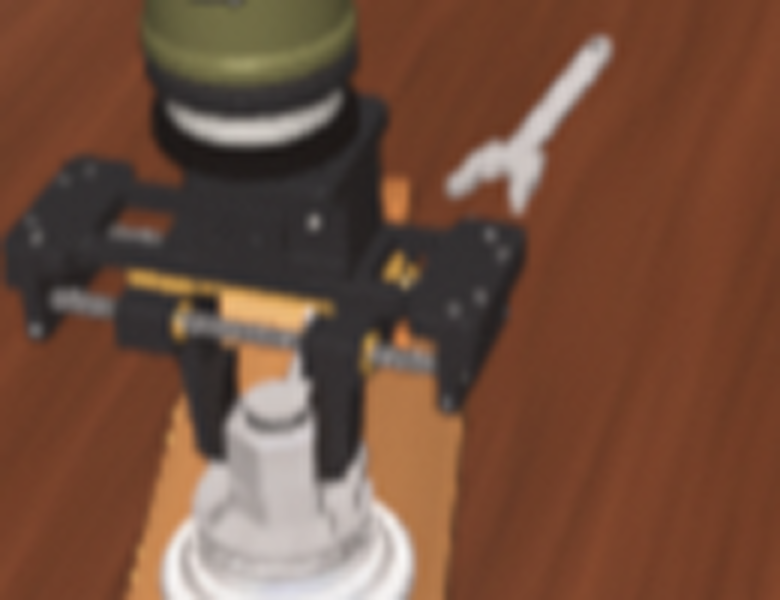

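Nut and gripper are turning together; the stop is hidden behind the gripper. I continue in small steps.

>>> move_arm([
  [0, 0, 0, 0.01, 0.0],
  [0, 0, 0, 0.01, 0.0],
  [0, 0, 0, 0.01, 0.0],
])

```text
clock: 14.42
tool_pos: [0.5771, 0.1504, 0.2466]
eef_rot: [0.731, 0.683, -0.0, 0.0]
contact_force: [-0.8, -4.5, 5.7]
opening: 0.404
finger_force: 60.0
```

```bash
python3 j.py
```

```text
t 14.42 pos [0.5771 0.1504 0.2466] head 86.10 shift [ 0.0016 -0.0002  0.0016] spin -0.7924 open 0.036 F [-0.8 -4.5  5.7] M [-0.93 -0.02  0.52] ff 60.0 q7 -0.80
```

>>> move_arm([
  [0, 0, 0, 0.01, 0.0],
  [0, 0, 0, 0.01, 0.0],
  [0, 0, 0, 0.01, 0.0],
])

```text
clock: 14.67
tool_pos: [0.5771, 0.1503, 0.2465]
eef_rot: [0.741, 0.672, -0.0, 0.0]
contact_force: [0.2, -4.5, 5.3]
opening: 0.404
finger_force: 60.0
```

```bash
python3 j.py
```

```text
t 14.67 pos [0.5771 0.1503 0.2465] head 84.38 shift [ 0.0016 -0.0002  0.0015] spin -0.8225 open 0.036 F [ 0.2 -4.5  5.3] M [-0.97 -0.01  0.54] ff 60.0 q7 -0.82
```

>>> move_arm([
  [-0.0006, 0, 0, 0.01, 0.0],
  [0, 0, 0, 0.01, 0.0],
  [0, 0, 0, 0.01, 0.0],
])

```text
clock: 14.92
tool_pos: [0.577, 0.1502, 0.2465]
eef_rot: [0.751, 0.661, 0.0, -0.0]
contact_force: [1.8, -2.9, 3.3]
opening: 0.402
finger_force: 60.0
```

```bash
python3 j.py
```

```text
t 14.92 pos [0.577  0.1502 0.2465] head 82.68 shift [ 0.0018 -0.0003  0.0015] spin -0.8520 open 0.035 F [ 1.8 -2.9  3.3] M [-0.72 -0.03  0.54] ff 60.0 q7 -0.84
```

>>> move_arm([
  [0, 0, 0, 0.01, 0.0],
  [0, 0, 0, 0.01, 0.0],
  [0, 0, 0, 0.01, 0.0],
])

```text
clock: 15.17
tool_pos: [0.5771, 0.1502, 0.2466]
eef_rot: [0.761, 0.649, 0.0, -0.0]
contact_force: [-0.2, -2.3, 4.4]
opening: 0.401
finger_force: 60.0
```

```bash
python3 j.py; python3 - <<'E'
from h import *
s=snapshot("top"); c=cloud(s); hsv=cv2.cvtColor(s["color"],cv2.COLOR_RGB2HSV)
xb=np.array([.9796,.2011]); yb=np.array([-.2011,.9796]); o=[.577,.152]
t=(c[...,:2]-o)@yb; w=(c[...,:2]-o)@xb
k=(t<-.1)&(t>-.3)&(abs(w)<.06)&(c[...,2]>.05)&(c[...,2]<.095)
for lo in np.arange(-.23,-.1,.02):
    g=k&(t>lo)&(t<lo+.02)&(hsv[...,1]<60); 
    if g.sum(): print("steel t%.2f n%d w %.4f..%.4f"%(lo,g.sum(),w[g].min(),w[g].max()))
g=k&(hsv[...,1]>=60)&(c[...,2]>.08); print("stop",g.sum(),w[g].min() if g.any() else 0,w[g].max() if g.any() else 0)
E
```

```text
t 15.17 pos [0.5771 0.1502 0.2466] head 80.96 shift [ 0.0018 -0.0003  0.0016] spin -0.8820 open 0.035 F [-0.2 -2.3  4.4] M [-0.64 -0.1   0.58] ff 60.0 q7 -0.86
steel t-0.23 n8 w -0.0185..-0.0032
steel t-0.21 n49 w -0.0221..0.0026
steel t-0.19 n47 w -0.0197..0.0030
steel t-0.17 n51 w -0.0203..0.0014
steel t-0.15 n54 w -0.0181..0.0037
steel t-0.13 n54 w -0.0164..0.0031
steel t-0.11 n28 w -0.0156..0.0040
stop 84 -0.0362335896952774 -0.020343555878914267
```

The handle is against the stop (w −20 mm). Continue.

>>> move_arm([
  [0, 0, 0, 0.01, 0.0],
  [0, 0, 0, 0.01, 0.0],
])

```text
clock: 15.38
tool_pos: [0.5771, 0.1501, 0.2466]
eef_rot: [0.767, 0.642, 0.0, -0.0]
contact_force: [1.4, -2.2, 3.5]
opening: 0.402
finger_force: 60.0
```

```bash
python3 j.py
```

```text
t 15.38 pos [0.5771 0.1501 0.2466] head 79.81 shift [ 0.0018 -0.0004  0.0016] spin -0.9021 open 0.035 F [ 1.4 -2.2  3.5] M [-0.51 -0.11  0.55] ff 60.0 q7 -0.87
```

>>> move_arm([
  [0, 0, 0, 0.01, 0.0],
  [0, 0, 0, 0.01, 0.0],
])

```text
clock: 15.55
tool_pos: [0.577, 0.1502, 0.2466]
eef_rot: [0.773, 0.634, 0.0, -0.0]
contact_force: [1.0, -0.9, 3.8]
opening: 0.399
finger_force: 60.0
```

```bash
python3 j.py
```

```text
t 15.55 pos [0.577  0.1502 0.2466] head 78.67 shift [ 0.0018 -0.0004  0.0016] spin -0.9221 open 0.035 F [ 1.  -0.9  3.8] M [-0.44 -0.2   0.56] ff 60.0 q7 -0.88
```

>>> move_arm([
  [0, 0, 0, 0.01, 0.0],
  [0, 0, 0, 0.01, 0.0],
  [0, 0, 0, 0.01, 0.0],
])

```text
clock: 15.8
tool_pos: [0.5771, 0.1501, 0.2466]
eef_rot: [0.783, 0.622, 0.0, -0.0]
contact_force: [0.9, -0.9, 4.0]
opening: 0.402
finger_force: 60.1
```

```bash
python3 j.py
```

```text
t 15.80 pos [0.5771 0.1501 0.2466] head 76.95 shift [ 0.0018 -0.0005  0.0016] spin -0.9521 open 0.035 F [ 0.9 -0.9  4. ] M [-0.33 -0.16  0.61] ff 60.1 q7 -0.91
```

>>> move_arm([
  [0, 0, 0, 0.01, 0.0],
  [0, 0, 0, 0.01, 0.0],
])

```text
clock: 15.97
tool_pos: [0.5771, 0.1502, 0.2466]
eef_rot: [0.789, 0.615, 0.0, 0.0]
contact_force: [1.5, -1.1, 3.2]
opening: 0.408
finger_force: 60.1
```

```bash
python3 j.py
```

```text
t 15.97 pos [0.5771 0.1502 0.2466] head 75.85 shift [ 0.0018 -0.0005  0.0016] spin -0.9714 open 0.036 F [ 1.5 -1.1  3.2] M [-0.26 -0.25  0.81] ff 60.1 q7 -0.92
```

>>> move_arm([
  [0, 0, 0, 0.008, 0.0],
  [0, 0, 0, 0, 0.0],
])

```text
clock: 16.13
tool_pos: [0.577, 0.1502, 0.2466]
eef_rot: [0.791, 0.612, 0.0, 0.0]
contact_force: [1.6, -0.5, 4.5]
opening: 0.406
finger_force: 60.1
```

```bash
python3 j.py
```

```text
t 16.13 pos [0.577  0.1502 0.2466] head 75.41 shift [ 0.0018 -0.0005  0.0016] spin -0.9790 open 0.036 F [ 1.6 -0.5  4.5] M [-0.22 -0.32  0.79] ff 60.1 q7 -0.92
```

>>> move_arm([
  [0, 0, 0, 0.01, 0.0],
  [0, 0, 0, 0.01, 0.0],
])

```text
clock: 16.3
tool_pos: [0.577, 0.1502, 0.2466]
eef_rot: [0.797, 0.604, 0.0, 0.0]
contact_force: [0.6, -1.1, 4.4]
opening: 0.401
finger_force: 60.3
```

```bash
python3 j.py
```

```text
t 16.30 pos [0.577  0.1502 0.2466] head 74.26 shift [ 0.0017 -0.0005  0.0016] spin -0.9990 open 0.035 F [ 0.6 -1.1  4.4] M [-0.22 -0.28  1.16] ff 60.3 q7 -0.94
```

>>> move_arm([
  [0, 0, 0, 0.004, 0.0],
  [0, 0, 0, 0, 0.0],
  [0, 0, 0, 0, 0.0],
])

```text
clock: 16.55
tool_pos: [0.577, 0.1502, 0.2466]
eef_rot: [0.798, 0.602, 0.0, -0.0]
contact_force: [1.3, -0.4, 3.7]
opening: 0.404
finger_force: 60.2
```

```bash
python3 j.py
```

```text
t 16.55 pos [0.577  0.1502 0.2466] head 74.04 shift [ 0.0018 -0.0005  0.0016] spin -1.0029 open 0.036 F [ 1.3 -0.4  3.7] M [-0.1  -0.34  1.08] ff 60.2 q7 -0.94
```

>>> move_arm([
  [0, 0, 0, 0.008, 0.0],
  [0, 0, 0, 0, 0.0],
])

```text
clock: 16.72
tool_pos: [0.577, 0.1501, 0.2465]
eef_rot: [0.801, 0.599, 0.0, 0.0]
contact_force: [2.3, 0.4, 4.0]
opening: 0.404
finger_force: 60.3
```

```bash
python3 j.py
```

```text
t 16.72 pos [0.577  0.1501 0.2465] head 73.57 shift [ 0.0018 -0.0006  0.0015] spin -1.0110 open 0.036 F [2.3 0.4 4. ] M [-0.07 -0.41  1.2 ] ff 60.3 q7 -0.95
```

>>> move_arm([
  [0, 0, 0, 0.004, 0.0],
  [0, 0, 0, 0, 0.0],
])

```text
clock: 16.88
tool_pos: [0.577, 0.1501, 0.2466]
eef_rot: [0.802, 0.597, 0.0, 0.0]
contact_force: [1.5, 0.2, 3.1]
opening: 0.404
finger_force: 60.4
```

```bash
python3 j.py
```

```text
t 16.88 pos [0.577  0.1501 0.2466] head 73.35 shift [ 0.0018 -0.0006  0.0016] spin -1.0149 open 0.036 F [1.5 0.2 3.1] M [-0.02 -0.37  1.33] ff 60.4 q7 -0.95
```

Tightened to about 1.25–1.3 N m, held by the stop. I release the load, open and raise.

>>> move_arm([
  [0, 0, 0, -0.02, 0.0],
  [0, 0, 0, -0.015, 0.0],
  [0, 0, 0, 0, 0.05],
  [0, 0, 0, 0, 0.06],
  [0, 0, 0, 0, 0.06],
  [0, 0, 0, 0, 0.06],
  [0, 0, -0.015, 0, 0.06],
  [0, 0, -0.03, 0, 0.06],
  [0, 0, -0.03, 0, 0.06],
  [0, 0, -0.03, 0, 0.06],
])

```text
clock: 17.72
tool_pos: [0.5765, 0.1497, 0.3521]
eef_rot: [0.792, 0.611, -0.001, -0.0]
contact_force: [0.5, -0.7, -0.5]
opening: 0.679
finger_force: 0.0
```

>>> move_arm([
  [-0.035, 0, -0.01, 0, 0.06],
  [-0.035, 0, -0.01, 0, 0.06],
  [-0.035, 0, -0.01, 0, 0.06],
  [-0.035, 0, -0.01, 0, 0.06],
  [-0.035, 0, -0.01, 0, 0.06],
  [-0.035, 0, 0, 0, 0.06],
  [-0.035, 0, 0, 0, 0.06],
  [-0.035, 0, 0, 0, 0.06],
  [0, 0, 0, 0, 0.06],
])

```text
clock: 18.47
tool_pos: [0.5032, -0.1293, 0.4008]
eef_rot: [0.796, 0.606, -0.004, 0.001]
contact_force: [0.2, -0.9, -0.8]
opening: 0.684
finger_force: 0.0
```

```bash
python3 - <<'E'
from h import *
goto(.577,.152,.3,90)
s=snapshot("top"); S=snapshot("side")
a=cv2.resize(s["color"][130:220,165:290],None,fx=3.2,fy=3.2,interpolation=cv2.INTER_CUBIC)
b=cv2.resize(S["color"][195:285,185:290],None,fx=3.2*1,fy=3.2,interpolation=cv2.INTER_CUBIC)
cv2.imwrite("pics/c9.png",np.hstack([a,b])[...,::-1])
E
```

```text
t 18.47 pos [ 0.5032 -0.1293  0.4008] head 74.59 shift [ 0.2914 -0.0034  0.0989] spin -0.2690 open 0.060 F [ 0.2 -0.9 -0.8] M [-0.05 -0.09 -0.01] ff 0.0 q7 -0.41
```

View pics/c9.png

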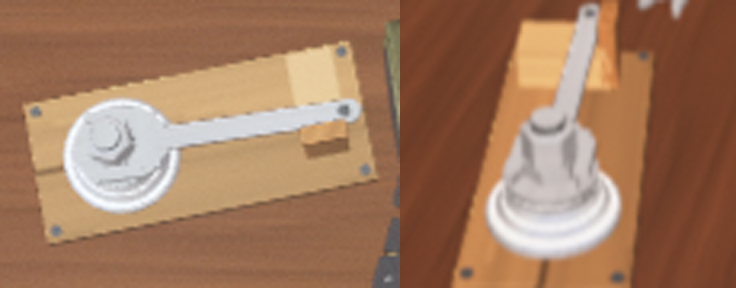

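The spanner sits on the lower nut with its handle on the ledge (325,112) against the stop (325,130), and the robot is clear. I hand in.

```bash
python3 -c "
from plant import r
print(r.finish_job())"
```

```text
the job is handed in; nothing more can be done
None
```

The job is handed in at 18.5 s: the spanner lies on the lower nut, braced on the stop, and the jam nut is tight, with the last torque readings 1.20 and 1.33 N m (highest reading 1.33, sampled only between moves).

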